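# Dock a lopsided stick mixer at its balance point

## Task

Put the long stick mixer away in its white dock, its tube lying along the channel in both black rests, so that it stays there level by itself when let go. A battery hidden somewhere in the tube makes it lopsided: find its balance point with small trial lifts, shift your grip to it, then carry the mixer level and well clear of the table and lower it gently in, not dropping it, with that point midway between the rests. Never let the mixer tip more than about 15 degrees, and leave the bottles and the jar alone.

Things in the scene. Friction and masses are not known exactly. Their poses are not given: they have to be found in the camera images.
- mixer: Stick mixer lying on the table, 486 mm long, 0.69 to 0.77 kg. x axis along its round steel tube (26 mm diameter, 374 long, axis 30 above the underside) from the square grey handle (56 long, 56 wide, 60 high) to the steel bell (56 long, 60 diameter at its outer end). Origin on the underside below the tube's middle; z up. Grip the tube anywhere; dock it either way round.
- tube_middle (a point): Middle of the mixer's tube, on its axis; axes as the mixer's. The balance point lies on the tube's axis, anywhere up to 82 mm to either side of here; it differs each time, cannot be seen and does not move during the job.
- handle_end (a point): Centre of the handle's outer end face, 243 mm from the tube's middle.
- bell_end (a point): Centre of the bell's outer end face, 243 mm from the tube's middle.
- dock: White dock fixed to the table, 84 mm wide (x), 170 long (y), 70 high; origin at the middle of its underside, z up. Along its y runs a channel 44 mm wide with two black 90 degree V rests, 6 mm thick, centred 25 mm either side of the middle. Between the rests a cut-out 44 mm long, open across x down to the 12 mm base plate, gives room for the fingers that hold the tube.
- seat (a point): Middle of the dock on the axis of a seated tube, 60 mm above the table; axes as the dock's. From 28 to 85 mm along y from here stand the channel's walls (12 thick, tops 70 mm above the table) and its floor, 10 mm below a seated tube. Unless the balance point is within about 20 mm of here along y, the released mixer tips over a rest.
- amber_a: Bystander: amber bottle, 44 mm diameter, 95 mm high; origin at the middle of its underside.
- amber_b: Bystander: a second such amber bottle.
- jar: Bystander: glass jar with white cap, 68 mm diameter, 65 mm high; origin at the middle of its underside.
Things that resemble listed ones, but are neither listed nor needed, are in the scene too. There is more than one size of the dock; the one meant has the size given above.

How it is judged (in metres and radians):
On the way:
1. the mixer is carried clear of the table and level (within 8 degrees), both ends' centres more than 90 mm up (height (world z) of each of handle_end, bell_end above 0.09 m and angle between mixer's own x axis and vertical between 1.43 and 1.71 rad), for 0.3 s.
At the end, for the whole second after the job is handed in: The mixer rests by itself in both rests of the dock: tube level within about 3 degrees, along the channel within about 4.5 degrees, the tube's middle within 8 mm of the channel's centre line, within 120 mm of the dock's middle along it, and within 5 mm of 60 mm height; at rest (angle between mixer's own x axis and vertical between 1.52 and 1.62 rad and angle between the x axis of mixer and the y axis of dock, either way round below 0.08 rad and x of tube_middle in the frame of dock between -0.008 and 0.008 m and y of tube_middle in the frame of dock between -0.12 and 0.12 m and z of tube_middle in the frame of dock between 0.055 and 0.065 m and linear speed of mixer below 0.02 m/s and angular speed of mixer below 0.1 rad/s); the robot touches nothing.
It fails at once if the mixer tips more than 15 degrees from level (angle between mixer's own x axis and vertical below 1.309 rad or angle between mixer's own x axis and vertical above 1.833 rad).
It fails at once if a bottle or the jar is moved by more than 20 mm (distance of any of amber_a, amber_b, jar from where it was at the start of the episode above 0.02 m).
It fails at once if the mixer is dropped: it moves faster than 0.4 m/s (a free fall of about 8 mm) with no finger touching it (contact force between the fingers and mixer below 0.01 N and linear speed of mixer above 0.4 m/s).
It also fails if it takes over 51 s, if anything falls off the work surface, if the arm or the gripper's body presses on something with over 40 N, if the wrist force passes 120 N, or if a joint passes its speed limit or range.

## Robot

A 6-joint arm with a two-finger parallel gripper is mounted at the origin on the work surface. World frame = base frame: x ahead of the robot, y to its left, z up, the work surface at z = 0. Lengths are in mm, angles in rad, forces in N, time in s.
With the tool pointing down it reaches from about 300 to 775 mm from the base axis. Payload 14.6 kg.
Tool frame: the origin (TCP) lies at the very end of the fingers, on their centre line; the grasp point (between the pads) lies 19 mm behind it; z points along the fingers, y is the direction in which the jaws open and shut (so a half turn about z gives the same grasp; the last joint's range is limited). The gripper opens to 94 mm and grips with 3 to 60 N. Pads are 16 mm wide; open, the fingers measure 119 mm over their backs; the gripper's body (75 mm by 177 mm) begins 78 mm behind the grasp point.
Start: joints at [1.241, 0.3, 1.521, -0, 1.321, -0.067], TCP at [142.88, 531.107, 205.446] pointing down, gripper open.
Joint ranges: [-3.03, 3.03], [-0.79, 2.21], [0.23, 2.52], [-1.04, 4.18], [0, 3.07], [-2.55, 2.55]. Speed limits (rad/s): [2.22, 2.22, 2.57, 3.14, 3.14, 3.14].

## Interface

Orientations are given as [roll, pitch, yaw] about the fixed x, y, z axes, in that order (R = Rz(yaw) Ry(pitch) Rx(roll)).
In Python, from cell import manip gives the robot as it stands.
- The arm moves only by the shell command python3 -m inch 'ROWS' [FORCE]. ROWS is a JSON object of lists of equal length, an entry for each row: "grip": the opening, from -1 (shut) to 1 (fully open), so that 0 is half open; "travel": the shift along the world's x, y, z in cm, a list of three; "turn": the turn, a rotation vector about the world's x, y, z in degrees, a list of three. A call has 1 to 10 rows; each row is the pose to reach, as a shift and turn from the pose measured when the call began; what a row does not reach only later rows make up. A row lasts 1/8 s, in which the tool goes at most 62.5 mm and 10.7 degrees, less where a joint would pass 70% of its speed; a pose out of reach is approached as far as the arm can. A call with a gripper value outside its range is refused whole. The fingers move at their own pace and stop on an object; FORCE is the grip in N (left out, the last holds). Time passes only in rows, so rows that repeat a pose let the fingers close. It gives the time, the measured TCP pose, the force and the opening at its end, in the units of the state.
- manip.read_state(): the state, without advancing time (a new reading comes with each control period).
- manip.camera(name): name is "side" or "top" or "wrist"; returns (picture, depth): 384x512x3 uint8, red, green, blue; 384x512 float32, mm along the optical axis (not along the pixel's ray), 0 where there is no reading.
- manip.calibration(name): a dict with "fx", "fy", "cx", "cy" (pixels), "k1" (the pictures are not rectified: a ray, as slopes to the right and down, at radius r is drawn at 1 + k1 r^2 times it, then the intrinsics apply), "world_from_camera" (4x4, takes a point from camera to world coordinates). Camera axes: x right, y up, looking along -z (the intrinsics and any distortion apply to the point x, -y, -z); pixel columns grow to the right and rows downward; lengths in mm; the calibration is good to about 2 mm. A picture is of the moment at which its call begins: read the wrist's pose just before it. calibration takes no time and is no camera call; for the wrist camera it gives the pose at the moment of the call.
- manip.sign_off(): hands the job in, once; it reports no verdict.
Trained networks look in the newest picture that a camera, given by its name, has taken for a name from the list of things; names that differ only in an ending like _2 or _b are one class to them, and where a whole thing is asked for, a point or a joint stands for the part that bears it (a point fixed in the world has none). Each returns a list of dicts, best first, with "p" (0 to 1); they miss things now and then, are a little off and sometimes report something else, mostly with a low value. They report only what shows in the picture. A call takes as long as a camera call. They do not tell look-alikes from the thing itself.
- manip.look_for(camera, label): "bbox" ([left, top, right, bottom] in pixels, round what is visible of it).
The state is a dict: "clock": time; "joints": joint angles; "qd": joint speeds; "effort": joint torques, N m; "eef_pos": TCP position; "eef_rot": TCP orientation; "wrist_force": force on the tool from outside, world axes, zero at the start; "moment": the same for the moment, N m; "finger_gap": finger opening in mm.
Only numpy, scipy, OpenCV 4.12 (cv2) and the standard library are available. Lean on these libraries where they do the work, as an engineer would, in place of code of your own. Each camera call takes 0.05 s, during which the arm holds its last target.

## Working session

There is one attempt and no reset: what is moved stays moved. The work goes in short steps, Python scripts to look and compute and a shell command to move; the robot and the scene stay as the last step left them, time stands still between calls to the robot, and variables do not carry over. Pictures are saved under pics/ and viewed, and the job is handed in when it is done.

```bash
ls; mkdir -p pics
cat > h.py <<'E'
import numpy as np,cv2
from cell import manip
def grab(cam,name):
    p,d=manip.camera(cam); cv2.imwrite(f'pics/{name}.png',p[:,:,::-1]); np.savez(f'pics/{name}.npz',d=d,p=p,T=np.array(manip.calibration(cam)["world_from_camera"])); return p,d
def pts(cam,d,T=None):
    c=manip.calibration(cam); T=np.array(c["world_from_camera"]) if T is None else T
    K=np.array([[c["fx"],0,c["cx"]],[0,c["fy"],c["cy"]],[0,0,1.]])
    h,w=d.shape; v,u=np.mgrid[:h,:w].astype(np.float64)
    xy=cv2.undistortPoints(np.stack([u.ravel(),v.ravel()],1)[:,None],K,np.array([c["k1"],0,0,0.]))[:,0]
    x=xy[:,0].reshape(h,w)*d; y=xy[:,1].reshape(h,w)*d
    P=np.stack([x,-y,-d,np.ones_like(d)],-1)@T.T
    P[d<=0]=np.nan
    return P[...,:3]
E
python3 - <<'E'
from h import *
print(manip.read_state())
for c in ("top","side","wrist"):
    p,d=grab(c,c+"0")
    for l in ("mixer","dock","amber_a","jar","handle_end","bell_end"):
        print(c,l,[(r["bbox"],round(r["p"],2)) for r in manip.look_for(c,l)])
E
```

```text
pics
{'clock': 0.0, 'joints': array([ 1.24137132e+00,  3.00473513e-01,  1.52156628e+00, -5.08917610e-05,
        1.32067836e+00, -6.65756205e-02]), 'qd': array([-8.06430531e-05, -6.67439037e-04, -1.15006553e-05,  1.08796576e-04,
       -2.35746288e-04,  6.58648871e-04]), 'effort': array([ 1.99947266e-03, -5.31803834e+01, -3.52736521e+01,  7.09479419e-02,
        2.43659428e-02, -8.04113120e-05]), 'eef_pos': array([142.82930221, 530.86968077, 204.89126191]), 'eef_rot': array([-3.14046636e+00, -2.56910079e-05,  2.87875588e+00]), 'wrist_force': array([-0.37004385,  0.27978602, -0.05217165]), 'moment': array([ 0.00237493, -0.00733483,  0.00022601]), 'finger_gap': 93.84768607790191}
top mixer [([197.5, 139.5, 340.6, 168.7], 0.7)]
top dock [([227.1, 186.8, 282.0, 224.9], 0.84), ([188.8, 243.1, 232.7, 262.5], 0.73), ([278.2, 108.8, 318.3, 132.1], 0.55)]
top amber_a [([110.9, 167.1, 135.0, 183.1], 0.78), ([118.8, 200.5, 140.6, 211.8], 0.77), ([195.0, 142.5, 344.7, 163.6], 0.31)]
top jar [([375.2, 165.8, 400.6, 187.6], 0.96), ([113.7, 168.9, 133.8, 181.5], 0.47), ([230.3, 188.1, 280.8, 222.1], 0.39)]
top handle_end [([193.8, 140.6, 347.6, 165.4], 0.93)]
top bell_end [([196.5, 141.5, 343.1, 165.4], 0.94)]
side mixer [([227.8, 163.8, 366.0, 245.3], 0.82)]
side dock [([213.9, 189.6, 268.8, 244.6], 0.68), ([142.7, 203.0, 186.4, 244.6], 0.68), ([319.8, 177.7, 362.7, 213.9], 0.57)]
side amber_a [([148.3, 146.4, 166.5, 173.3], 0.86), ([170.8, 138.3, 182.3, 163.3], 0.57)]
side jar [([382.7, 263.6, 408.8, 295.7], 0.87)]
side handle_end [([228.3, 164.9, 360.3, 241.1], 0.59)]
side bell_end [([228.5, 164.1, 360.6, 244.8], 0.86)]
wrist mixer []
wrist dock []
wrist amber_a []
wrist jar []
wrist handle_end []
wrist bell_end []
```

Run:
```python
import cv2
a=cv2.imread('pics/top0.png');cv2.imwrite('pics/top0c.png',cv2.resize(a[90:290,90:420],None,fx=2.4,fy=2.4,interpolation=cv2.INTER_CUBIC))
a=cv2.imread('pics/side0.png');cv2.imwrite('pics/side0c.png',cv2.resize(a[120:320,120:430],None,fx=2.5,fy=2.5,interpolation=cv2.INTER_CUBIC))
```

```text
(no output)
```

View pics/top0c.png

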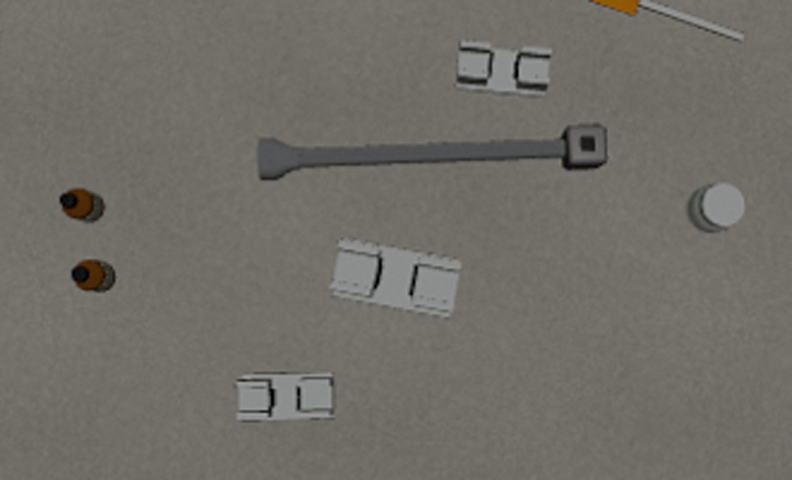

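View pics/side0c.png

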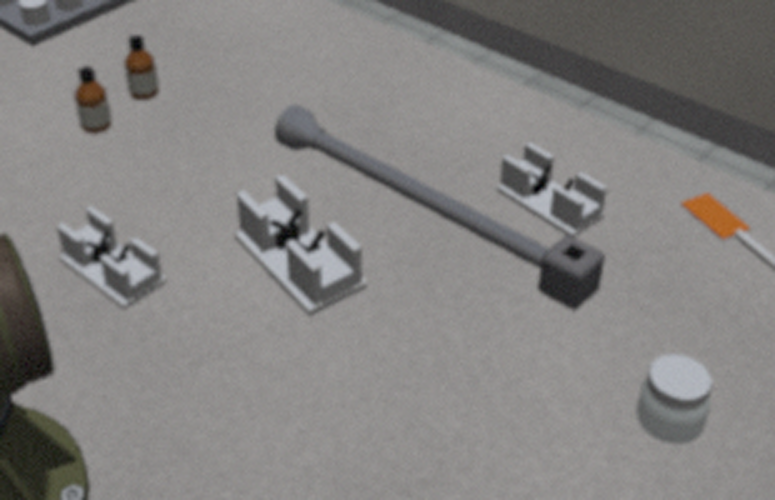

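The bell is left (about 270,158 in the top crop) and the handle right (585,145). The large dock is in the middle (395,275), with two smaller look-alikes above and below it. Next I'll get metric positions.

```bash
cat > loc.py <<'E'
from h import *
def go(cam,name,z0=4):
    f=np.load(f'pics/{name}.npz'); return pts(cam,f['d'],f['T'])
if __name__=="__main__":
  for cam in("top","side"):
    P=go(cam,cam+"0"); f=np.load(f'pics/{cam}0.npz')
    print(cam,'cam pos',f['T'][:3,3])
    ok=np.isfinite(P[...,2])
    print('table z', np.nanmedian(P[...,2]), np.nanpercentile(P[...,2],[1,99]))
    m=(ok&(P[...,2]>14)&(P[...,2]<120)).astype(np.uint8)
    n,l,s,c=cv2.connectedComponentsWithStats(m)
    for i in range(1,n):
        if s[i,4]<25: continue
        q=P[l==i]; 
        print(i,s[i],q[:,:2].mean(0).round(1),'min',q.min(0).round(0),'max',q.max(0).round(0), 'rect',[np.round(a,2) for a in cv2.minAreaRect(q[:,:2].astype(np.float32))])
E
python3 loc.py
```

```text
top cam pos [ 411.89271281  -19.68531306 1301.34281938]
table z -0.707968627348464 [-760.50264845  544.87266097]
9 [ 429  100   54   58 2802] [ 714.2 -695.7] min [ 617. -790.   14.] max [ 819. -617.   51.] rect [array([ 718.19, -703.38]), array([201.43, 173.36]), np.float64(0.07)]
10 [ 32 103  30  15  62] [840.5 718.9] min [797. 683.  14.] max [852. 789.  24.] rect [array([843.37, 727.62]), array([115.57,  46.68]), np.float64(63.98)]
13 [  7 105  16   2  25] [847.3 854.1] min [845. 828.  14.] max [850. 885.  23.] rect [array([847.51, 856.71]), array([56.82,  5.42]), np.float64(89.54)]
16 [  0 106   6  52  90] [762.  903.5] min [662. 896.  14.] max [848. 909.  22.] rect [array([755.15, 903.87]), array([ 12.58, 186.9 ]), np.float64(88.78)]
17 [280 107  16  18 231] [ 771.2 -115.8] min [ 744. -143.   15.] max [797. -90.  58.] rect [array([ 770.61, -116.62]), array([48.02, 49.46]), np.float64(83.0)]
18 [ 34 111  17  15 160] [793.  742.5] min [772. 723.  14.] max [817. 770.  46.] rect [array([794.74, 745.81]), array([46.43, 43.45]), np.float64(31.19)]
19 [304 110  16  18 236] [ 760.6 -197.
[... 7402 characters left out ...]
 ]), array([ 56.86, 134.33]), np.float64(0.57)]
36 [ 467  257   45   74 2029] [ 682.8 -655.3] min [ 615. -717.   14.] max [ 819. -615.   47.] rect [array([ 706.06, -636.74]), array([220.37,  92.38]), np.float64(19.43)]
37 [375 262  30  33 750] [ 543.3 -453.4] min [ 520. -483.   14.] max [ 585. -416.   68.] rect [array([ 551.79, -451.19]), array([62.81, 63.38]), np.float64(68.2)]
38 [  47  281  107   86 3877] [-19.  -56.6] min [-111. -119.   14.] max [114.  87. 120.] rect [array([ -8.39, -28.83]), array([188.24, 233.41]), np.float64(75.58)]
107 [ 79 359  16  11  80] [-81.5 -80.8] min [-97. -91.  14.] max [-70. -65.  21.] rect [array([-81.77, -82.07]), array([23.05, 25.66]), np.float64(28.09)]
```

Run:
```python
from loc import *
for cam in("top","side"):
    P=go(cam,cam+"0").reshape(-1,3); P=P[np.isfinite(P).all(1)]
    q=P[(P[:,0]>600)&(P[:,0]<685)&(P[:,1]>-310)&(P[:,1]<205)&(P[:,2]>14)&(P[:,2]<80)]
    print(cam,'mixer ends',np.percentile(q[:,1],[0.3,99.7]))
    for a,b in((-290,-240),(-230,-170),(-170,-110),(-110,-50),(-50,10),(10,70),(70,128),(140,190)):
        t=q[(q[:,1]>a)&(q[:,1]<b)]; print(a,b,len(t),'x',np.percentile(t[:,0],[2,50,98]).round(1),'ztop',np.percentile(t[:,2],[50,90,98]).round(1), 'x of top', t[t[:,2]>np.percentile(t[:,2],70)][:,0].mean().round(1))
    t=q[(q[:,1]>-230)&(q[:,1]<125)]
    # cylinder fit r=13
    from scipy.optimize import least_squares
    def f(p):
        x=p[0]+p[1]*t[:,1]; z=p[2]+p[3]*t[:,1]
        return np.hypot((t[:,0]-x)/np.sqrt(1+p[1]**2),t[:,2]-z)-13
    r=least_squares(f,[642,0,30,0],loss='soft_l1'); print('cyl',r.x.round(4),np.abs(r.fun).mean(),'angle deg',np.degrees(np.arctan(r.x[1])))
    # dock
    d=P[(P[:,0]>400)&(P[:,0]<540)&(P[:,1]>-110)&(P[:,1]<110)&(P[:,2]>4)&(P[:,2]<80)]
    print('dock',[np.round(a,2) for a in cv2.minAreaRect(d[:,:2].astype(np.float32))],d[:,2].max())
    w=d[d[:,2]>64]; print('walls',len(w),[np.round(a,2) for a in cv2.minAreaRect(w[:,:2].astype(np.float32))])
```

```text
top mixer ends [-293.21094376  190.37545298]
-290 -240 277 x [618.7 642.8 671.5] ztop [58.8 62.8 65. ] x of top 646.7
-230 -170 142 x [633.4 644.  657.7] ztop [39.9 44.  45.8] x of top 644.9
-170 -110 135 x [632.4 643.4 655.4] ztop [40.4 44.6 46.7] x of top 645.3
-110 -50 130 x [632.6 642.6 657.3] ztop [40.  43.5 45.5] x of top 643.4
-50 10 140 x [631.1 640.9 655.6] ztop [40.  43.2 44.5] x of top 644.0
10 70 135 x [630.3 641.2 653.5] ztop [40.  44.4 45.8] x of top 644.2
70 128 128 x [630.6 640.3 654.8] ztop [39.9 44.1 45.3] x of top 641.6
140 190 232 x [613.1 637.7 667.7] ztop [49.4 58.1 60.8] x of top 640.7
cyl [ 6.439411e+02 -1.150000e-02  2.961530e+01 -1.000000e-04] 1.502662150487036 angle deg -0.6600359755475057
dock [array([470.31,  -1.35]), array([216.1 , 139.12]), np.float64(89.95)] 76.15287411414579
walls 255 [array([470.33,   3.81]), array([169.48,  67.9 ]), np.float64(77.86)]
side mixer ends [-293.96302214  191.53820267]
-290 -240 388 x [615.4 623.2 668.2] ztop [56.8 61.1 63.2] x of top 643.4
-230 -170 170 x [630.8 637.3 652.6] ztop [39.  42.8 44.3] x of top 643.1
-170 -110 149 x [630.2 635.7 650.4] ztop [38.7 43.9 46.3] x of top 641.8
-110 -50 141 x [628.6 635.7 651. ] ztop [38.5 43.4 44.8] x of top 640.9
-50 10 133 x [628.8 635.1 650.4] ztop [38.7 43.8 45.6] x of top 639.4
10 70 122 x [627.9 633.9 650.7] ztop [38.1 42.9 44.7] x of top 639.5
70 128 111 x [626.8 633.8 649. ] ztop [38.2 43.2 45.5] x of top 639.2
140 190 217 x [610.7 626.7 656.9] ztop [45.5 56.9 59.3] x of top 636.2
cyl [ 6.432683e+02 -1.140000e-02  2.969560e+01 -3.000000e-04] 1.6219827797577402 angle deg -0.6546569435660187
dock [array([469.13,  -2.92]), array([132.18, 193.4 ]), np.float64(0.02)] 73.86851688925242
walls 254 [array([468.51,   2.47]), array([174.19,  70.5 ]), np.float64(78.02)]
```

Tube axis: x = 643.5 − 0.0115·y, middle at about (644, −51). The ends are at y −294 (handle) and +191 (bell), a length of 485, which matches. The dock is about (469.5, 3) with its y axis tilted 12.1° towards +x, wall tops 170 × 68, so it's the right one. I'll move above the tube's middle.

```bash
python3 -m inch '{"grip":[1,1,1,1,1,1,1,1,1,1],"travel":[[4,-4.7,0],[8,-9.4,-1],[12,-14,-2],[16,-18.6,-3],[20,-23.2,-4],[24,-27.9,-5],[28,-32.5,-6],[32,-37.1,-7],[36,-41.8,-7.5],[40,-46.4,-8]],"turn":[[0,0,-8],[0,0,-16],[0,0,-24],[0,0,-32],[0,0,-40],[0,0,-48],[0,0,-56],[0,0,-64],[0,0,-70],[0,0,-74.3]]}' 20
```

```text
clock: 2.3
eef_pos: [544.1, 65.3, 125.4]
eef_rot: [3.141, -0.0, 1.579]
wrist_force: [1.4, 1.6, -0.5]
finger_gap: 94.0
```

```bash
python3 -m inch '{"grip":[1,1,1,1,1,1,1,1],"travel":[[4,-4.66,-1],[8,-9.3,-3],[10,-11.66,-5],[10,-11.66,-8],[10,-11.66,-10],[10,-11.66,-11.2],[10,-11.66,-11.4],[10,-11.66,-11.4]],"turn":[[0,0,0],[0,0,0],[0,0,0.2],[0,0,0.2],[0,0,0.2],[0,0,0.2],[0,0,0.2],[0,0,0.2]]}' 20
python3 - <<'E'
from h import *
s=manip.read_state(); print(s['wrist_force'],s['moment'])
grab('wrist','w1')
E
```

```text
clock: 3.3
eef_pos: [644.5, -51.1, 12.3]
eef_rot: [3.14, 0.0, 1.583]
wrist_force: [0.6, -0.4, 0.4]
finger_gap: 94.2
[ 0.63093846 -0.44706128  0.37212295] [-0.05965807  0.11165193  0.01148723]
```

View pics/w1.png

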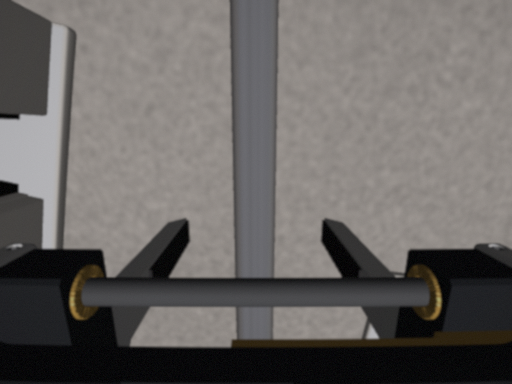

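The fingers straddle the tube (column 255), centred. I'll close and do a small trial lift.

```bash
python3 -m inch '{"grip":[-1,-1,-1,-1,-1,-1],"travel":[[0,0,0],[0,0,0],[0,0,0],[0,0,0],[0,0,0],[0,0,0]],"turn":[[0,0,0],[0,0,0],[0,0,0],[0,0,0],[0,0,0],[0,0,0]]}' 40
python3 -c "
from cell import manip
s=manip.read_state(); print(s['wrist_force'],s['moment'])"
python3 -m inch '{"grip":[-1,-1,-1,-1],"travel":[[0,0,0.3],[0,0,0.6],[0,0,0.8],[0,0,0.8]],"turn":[[0,0,0],[0,0,0],[0,0,0],[0,0,0]]}' 40
python3 -c "
from h import *
s=manip.read_state(); print(s['wrist_force'],s['moment'])
grab('side','s1');grab('top','t1');s=manip.read_state(); print(s['wrist_force'],s['moment'])"
```

```text
clock: 4.1
eef_pos: [644.5, -51.2, 12.4]
eef_rot: [3.14, 0.0, 1.583]
wrist_force: [0.0, 0.1, 0.4]
finger_gap: 37.2
[0.01239351 0.11893528 0.42956183] [-0.10583846  0.07787202  0.03923057]
clock: 4.6
eef_pos: [644.3, -51.2, 20.2]
eef_rot: [3.14, 0.0, 1.583]
wrist_force: [-1.0, 0.5, -7.4]
finger_gap: 25.2
[-0.96195449  0.52154803 -7.38839861] [-0.19382537  0.04352198  0.03144304]
[-0.03604215  0.27294428 -6.66016706] [-0.22014165  0.05843852 -0.02354058]
```

```bash
cat > tilt.py <<'E'
import sys
from loc import *
from scipy.optimize import least_squares
def tilt(cam,name,gx,gy,ang=-0.65):
    # ang: tube heading (deg from +y axis, positive toward... x = gx + tan(a)*(y-gy)) 
    P=go(cam,name).reshape(-1,3); P=P[np.isfinite(P).all(1)]
    a=np.radians(ang); u=np.array([np.sin(a),np.cos(a)]); n=np.array([np.cos(a),-np.sin(a)])
    r=P[:,:2]-[gx,gy]; s=r@u; t=r@n; z=P[:,2]
    zs=[]
    m=(abs(t)<25)&(abs(s)>25)&(abs(s)<170)
    return s[m],t[m],z[m],P,s,t
E
python3 - <<'E'
from tilt import *
for cam,n in (("side","s1"),("top","t1"),("side","side0"),("top","top0")):
    s,t,z,P,S,T=tilt(cam,n,644.1,-51.2)
    def f(p): return np.hypot(t-p[0]-p[1]*s,z-p[2]-p[3]*s)-13
    m=z>15; s,t,z=s[m],t[m],z[m]
    r=least_squares(f,[0,0,35,0],loss='soft_l1'); print(n,r.x.round(4),'tilt deg(bell up +)',np.degrees(np.arctan(r.x[3])).round(2))
E
```

```text
s1 [-8.31330e+00 -1.47000e-02  6.87552e+01 -1.04500e-01] tilt deg(bell up +) -5.96
t1 [ 3.15610e+00 -6.20000e-03  7.67663e+01 -9.21000e-02] tilt deg(bell up +) -5.26
side0 [-2.94200e-01 -6.00000e-04  2.97312e+01 -8.00000e-04] tilt deg(bell up +) -0.05
top0 [ 4.42700e-01  0.00000e+00  2.96742e+01 -4.00000e-04] tilt deg(bell up +) -0.02
```

Run:
```python
from tilt import *
for cam,n in (("side","s1"),("top","t1"),):
    s,t,z,P,S,T=tilt(cam,n,644.1,-51.2)
    m=(z>15)&(z<56)&(abs(s)>75); s,t,z=s[m],t[m],z[m]
    print((s<0).sum(),(s>0).sum())
    def f(p): return np.hypot(t-p[0]-p[1]*s,z-p[2]-p[3]*s)-13
    r=least_squares(f,[0,0,35,0],loss='soft_l1'); print(n,r.x.round(4),'tilt deg(bell up +)',np.degrees(np.arctan(r.x[3])).round(2),abs(r.fun).mean())
    for a,b in ((-230,-190),(-170,-120),(-120,-80),(80,120),(120,180),(195,240)):
        k=(S>a)&(S<b)&(abs(T)<35)&(P[:,2]>12); print(a,k.sum(),np.percentile(P[k,2],[50,90]).round(1) if k.sum() else None)
```

```text
254 166
s1 [ 1.52900e-01  8.00000e-04  3.43845e+01 -1.97000e-02] tilt deg(bell up +) -1.13 1.587469150979704
-230 338 [63.4 69.5]
-170 141 [45.5 50.1]
-120 99 [45.1 50.1]
80 65 [38.5 43.9]
120 114 [39.7 44.9]
195 204 [46.7 57.5]
217 218
t1 [ 6.42900e-01 -4.00000e-04  3.39482e+01 -2.22000e-02] tilt deg(bell up +) -1.27 1.5466458444467681
-230 232 [67.1 70.8]
-170 113 [47.6 51.4]
-120 95 [46.7 50.5]
80 88 [42.5 46. ]
120 138 [40.6 45.2]
195 211 [50.6 57.8]
```

View pics/s1.png

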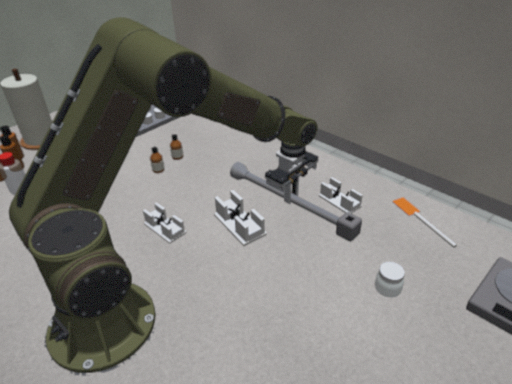

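```bash
python3 -m inch '{"grip":[-1,-1,-1,-1,-1],"travel":[[0,0,0],[0,0,0.2],[0,0,0.5],[0,0,0.5],[0,0,0.5]],"turn":[[0,0,0],[0,0,0],[0,0,0],[0,0,0],[0,0,0]]}' 60
cat > meas.py <<'E'
import sys
from tilt import *
gx,gy,n=float(sys.argv[1]),float(sys.argv[2]),sys.argv[3]
F=[];M=[]
def rd():
    s=manip.read_state();F.append(s['wrist_force']);M.append(s['moment']); return s
s=rd(); print(s['eef_pos'].round(1))
z0=s['eef_pos'][2]
for cam in ('top','side'):
    grab(cam,n+cam); rd()
    s,t,z,P,S,T=tilt(cam,n+cam,gx,gy,float(sys.argv[4]) if len(sys.argv)>4 else -0.65)
    zc=z0+19
    m=(abs(z-zc)<26)&(z>9)&(abs(s)>75); s,t,z=s[m],t[m],z[m]
    def f(p): return np.hypot(t-p[0]-p[1]*s,z-p[2]-p[3]*s)-13
    r=least_squares(f,[0,0,zc,0],loss='soft_l1'); print(cam,(s<0).sum(),(s>0).sum(),r.x.round(4),'tilt(bell up +)',np.degrees(np.arctan(r.x[3])).round(2),abs(r.fun).mean().round(2))
print(np.round(F,2).tolist(),np.round(M,3).tolist())
E
python3 meas.py 644.1 -51.2 m2
```

```text
clock: 5.32
eef_pos: [644.3, -51.2, 25.1]
eef_rot: [3.14, 0.0, 1.583]
wrist_force: [-0.3, -0.6, -7.4]
finger_gap: 24.8
[644.3 -51.2  25.1]
top 219 219 [ 7.97200e-01 -1.70000e-03  3.91782e+01 -2.63000e-02] tilt(bell up +) -1.51 1.58
side 253 166 [ 1.54800e-01  1.00000e-03  3.90776e+01 -2.34000e-02] tilt(bell up +) -1.34 1.47
[[-0.26, -0.56, -7.42], [0.23, -0.09, -7.81], [0.4, 0.59, -6.9]] [[-0.306, 0.083, -0.084], [-0.283, 0.087, 0.03], [-0.224, 0.016, -0.006]]
```

The bell side is heavier and it hangs clear by about 3 mm. Moment over force puts the balance point about 30–37 mm towards the bell. I'll set it down and regrip 33 mm over.

```bash
python3 -m inch '{"grip":[-1,-1,-1,-1,0.2,1,1,1],"travel":[[0,0,-0.3],[0,0,-0.6],[0,0,-0.9],[0,0,-0.9],[0,0,-0.9],[0,0,-0.9],[0,0,-1.3],[0,0,-1.3]],"turn":[[0,0,0],[0,0,0],[0,0,0],[0,0,0],[0,0,0],[0,0,0],[0,0,0],[0,0,0]]}' 60
python3 -m inch '{"grip":[1,1,1,-1,-1,-1,-1,-1,-1,-1],"travel":[[0,1.5,0],[0,3.3,0],[0,3.3,0],[0,3.3,0],[0,3.3,0],[0,3.3,0],[0,3.3,0],[0,3.3,0],[0,3.3,0],[0,3.3,0]],"turn":[[0,0,0],[0,0,0],[0,0,0],[0,0,0],[0,0,0],[0,0,0],[0,0,0],[0,0,0],[0,0,0],[0,0,0]]}' 60
python3 -c "
from cell import manip
s=manip.read_state(); print(s['wrist_force'],s['moment'])"
```

```text
clock: 6.42
eef_pos: [644.1, -51.2, 11.7]
eef_rot: [3.141, -0.0, 1.583]
wrist_force: [0.1, 0.5, -0.6]
finger_gap: 61.1
clock: 7.68
eef_pos: [644.2, -18.2, 11.7]
eef_rot: [3.141, 0.0, 1.583]
wrist_force: [-0.2, -0.4, 0.6]
finger_gap: 27.5
[-0.22914955 -0.38793823  0.60142221] [-0.05947378  0.00766607 -0.01147674]
```

```bash
python3 -m inch '{"grip":[-1,-1,-1,-1,-1,-1,-1],"travel":[[0,0,0],[0,0,0],[0,0,0.3],[0,0,0.6],[0,0,0.9],[0,0,0.9],[0,0,0.9]],"turn":[[0,0,0],[0,0,0],[0,0,0],[0,0,0],[0,0,0],[0,0,0],[0,0,0]]}' 20
python3 meas.py 643.7 -18.2 m3; for i in 1 2 3; do python3 -m inch '{"grip":[-1],"travel":[[0,0,0]],"turn":[[0,0,0]]}' >/dev/null;  python3 -c "
from cell import manip
s=manip.read_state(); print(s['wrist_force'],s['moment'])"; done
```

```text
clock: 8.55
eef_pos: [644.1, -18.2, 20.6]
eef_rot: [3.141, 0.0, 1.583]
wrist_force: [-0.0, 0.4, -8.1]
finger_gap: 25.7
[644.1 -18.2  20.6]
top 222 221 [1.18510e+00 1.00000e-03 3.87991e+01 1.59000e-02] tilt(bell up +) 0.91 1.78
side 241 171 [ 4.62500e-01 -2.20000e-03  3.91728e+01  1.64000e-02] tilt(bell up +) 0.94 1.75
[[-0.02, 0.38, -8.15], [-0.19, -0.11, -7.13], [0.2, -0.08, -7.36]] [[-0.008, 0.086, 0.034], [-0.08, 0.078, -0.024], [-0.017, 0.078, -0.022]]
[ 0.56419157  0.14315773 -7.36093058] [0.05149404 0.07448285 0.02667663]
[ 0.21579551  0.21030798 -7.53438205] [-0.00831073  0.06810225  0.00921362]
[-1.45818915  0.6174995  -6.73729345] [0.01936542 0.03434444 0.01023867]
```

Now it hangs nearly level (0.9° bell up) with almost no moment. Moment and tilt both suggest the balance point is about 5 mm towards the handle, so I'll set it down and shift by that.

```bash
python3 -m inch '{"grip":[-1,-1,-1,-1,0,0,0.4,0.4],"travel":[[0,0,-0.3],[0,0,-0.6],[0,0,-0.85],[0,0,-0.88],[0,0,-0.88],[0,0,-0.88],[0,-0.5,-0.88],[0,-0.5,-0.88]],"turn":[[0,0,0],[0,0,0],[0,0,0],[0,0,0],[0,0,0],[0,0,0],[0,0,0],[0,0,0]]}' 20
python3 -c "
from cell import manip
s=manip.read_state(); print(s['wrist_force'],s['moment'])"
python3 -m inch '{"grip":[-1,-1,-1,-1,-1,-1,-1,-1,-1],"travel":[[0,0,0],[0,0,0],[0,0,0],[0,0,0],[0,0,0],[0,0,0],[0,0,0],[0,0,0],[0,0,0]],"turn":[[0,0,0],[0,0,0],[0,0,0],[0,0,0],[0,0,0],[0,0,0],[0,0,0],[0,0,0],[0,0,0]]}' 20
python3 -c "
from cell import manip
s=manip.read_state(); print(s['wrist_force'],s['moment'])"
python3 -m inch '{"grip":[-1,-1,-1,-1,-1],"travel":[[0,0,0.3],[0,0,0.6],[0,0,0.9],[0,0,0.9],[0,0,0.9]],"turn":[[0,0,0],[0,0,0],[0,0,0],[0,0,0],[0,0,0]]}' 20
python3 meas.py 643.7 -23.2 m4; for i in 1 2 3; do python3 -m inch '{"grip":[-1],"travel":[[0,0,0]],"turn":[[0,0,0]]}' >/dev/null;  python3 -c "
from cell import manip
s=manip.read_state(); print(s['wrist_force'],s['moment'])"; done
```

```text
clock: 10.02
eef_pos: [644.1, -23.6, 11.8]
eef_rot: [3.141, 0.0, 1.582]
wrist_force: [0.4, 1.1, -0.2]
finger_gap: 61.9
[ 0.38106768  1.10242052 -0.23103135] [-0.06377226  0.07892342  0.01967645]
clock: 11.15
eef_pos: [644.0, -23.6, 11.7]
eef_rot: [3.141, -0.0, 1.582]
wrist_force: [-2.6, 1.6, 2.3]
finger_gap: 25.6
[-2.61577698  1.57920377  2.28801444] [ 0.04970744  0.51599768 -0.0079805 ]
clock: 11.78
eef_pos: [643.9, -23.6, 20.6]
eef_rot: [3.141, -0.0, 1.582]
wrist_force: [0.7, -0.1, -6.9]
finger_gap: 25.4
[643.9 -23.6  20.6]
top 217 217 [9.71000e-01 6.00000e-04 3.85227e+01 5.30000e-03] tilt(bell up +) 0.3 1.63
side 245 171 [ 2.48000e-02 -1.20000e-03  3.87741e+01  7.70000e-03] tilt(bell up +) 0.44 1.74
[[0.66, -0.11, -6.91], [-0.12, -0.41, -7.27], [0.01, -0.27, -7.97]] [[-0.086, 0.068, 0.072], [-0.006, 0.016, -0.052], [-0.045, 0.054, 0.019]]
[-0.57246366  0.14649628 -6.79161328] [-0.00414828  0.11520607  0.04967952]
[-0.40941252  0.08041658 -7.55551997] [-0.08449636  0.06422826 -0.0272496 ]
[ 0.31732065  0.33154278 -7.29787698] [-0.04332154  0.03027323  0.02523477]
```

Level (0.35°), moment at its baseline: the balance point is at the grip, about 28 mm towards the bell. I'll grip harder, lift, and carry it over the dock.

```bash
python3 -m inch '{"grip":[-1,-1,-1,-1,-1,-1,-1,-1,-1,-1],"travel":[[0,0,0],[0,0,0.5],[0,0,1.5],[0,0,3],[0,0,4.5],[0,0,6],[0,0,7.5],[0,0,9],[0,0,10],[0,0,10]],"turn":[[0,0,0],[0,0,0],[0,0,0],[0,0,0],[0,0,0],[0,0,0],[0,0,0],[0,0,0],[0,0,0],[0,0,0]]}' 40
python3 -m inch '{"grip":[-1,-1,-1,-1,-1,-1,-1,-1,-1,-1],"travel":[[-0.5,0.1,0],[-2,0.3,0],[-4,0.6,0],[-6.5,1,0],[-9,1.4,0],[-11.5,1.8,0],[-14,2.2,0],[-16,2.5,0],[-17.2,2.67,0],[-17.44,2.67,0]],"turn":[[0,0,-0.3],[0,0,-1.3],[0,0,-3],[0,0,-4.7],[0,0,-6.5],[0,0,-8.3],[0,0,-10],[0,0,-11.5],[0,0,-12.5],[0,0,-12.7]]}' 40
python3 -m inch '{"grip":[-1,-1],"travel":[[0,0,0],[0,0,0]],"turn":[[0,0,0],[0,0,0]]}' 40
python3 meas.py 469.5 3.1 m5 12.1
```

```text
clock: 13.5
eef_pos: [644.1, -23.6, 121.2]
eef_rot: [3.141, 0.0, 1.582]
wrist_force: [0.4, -0.4, -7.1]
finger_gap: 25.4
clock: 14.75
eef_pos: [469.5, 3.2, 121.3]
eef_rot: [3.14, -0.0, 1.361]
wrist_force: [0.3, -0.5, -8.3]
finger_gap: 24.9
clock: 15.0
eef_pos: [469.8, 3.1, 121.2]
eef_rot: [3.14, 0.0, 1.361]
wrist_force: [0.2, 0.5, -7.7]
finger_gap: 25.0
[469.8   3.1 121.2]
top 268 246 [1.208500e+00 6.000000e-04 1.392996e+02 4.400000e-03] tilt(bell up +) 0.25 1.45
side 270 11 [9.619000e-01 1.600000e-03 1.389181e+02 2.000000e-03] tilt(bell up +) 0.11 1.07
[[0.16, 0.5, -7.72], [0.2, -0.2, -8.2], [0.32, 0.21, -7.91]] [[-0.101, 0.057, 0.023], [-0.109, 0.099, -0.027], [0.0, 0.078, -0.046]]
```

Run:
```python
from h import *
p,d=grab('wrist','w5')
P=pts('wrist',d)
a=np.radians(12.05);u=np.array([np.sin(a),np.cos(a)]);n=np.array([np.cos(a),-np.sin(a)])
Q=P.reshape(-1,3);Q=Q[np.isfinite(Q).all(1)]
r=Q[:,:2]-[469.5,3.1];s=r@u;t=r@n;z=Q[:,2]
for lo,hi in((60,80),(118,160),(5,16)):
  m=(z>lo)&(z<hi)&(abs(t)<60)
  for a0,b0 in((-90,-60),(-60,-28),(28,60),(60,85),(85,110),(110,180)):
    k=m&(s>a0)&(s<b0)
    if k.sum()>30: print(lo,a0,b0,k.sum(),'t',np.percentile(t[k],[1,10,50,90,99]).round(1),'z',np.percentile(z[k],[50,97]).round(1),'s',s[k].min().round(1),s[k].max().round(1))
```

```text
60 28 60 988 t [-32.8 -30.3 -21.   31.4  33.8] z [70.2 71.7] s 30.7 60.0
60 60 85 930 t [-32.7 -30.3  22.1  31.4  33.9] z [70.3 71.6] s 60.0 85.0
60 85 110 79 t [-32.2 -30.4 -21.4  31.3  33.3] z [69.9 71.1] s 85.0 86.9
118 -90 -60 286 t [-11.6  -9.7   0.9  11.2  12.7] z [150.1 152.8] s -72.0 -60.0
118 -60 -28 868 t [-11.5  -8.4   0.9  10.1  13.2] z [151.2 153.2] s -60.0 -40.0
118 28 60 2400 t [-11.3  -8.7   1.1  10.8  13.6] z [151.5 153.7] s 28.0 60.0
118 60 85 2096 t [-11.4  -8.8   0.9  10.3  13. ] z [151.6 153.9] s 60.0 85.0
118 85 110 2355 t [-11.4  -8.7   0.9  10.4  13. ] z [151.7 154. ] s 85.0 110.0
118 110 180 2304 t [-11.6  -9.1   0.9  10.6  13.1] z [151.7 154.1] s 110.0 134.9
5 -60 -28 34 t [-39.8 -39.4 -34.   40.7  42. ] z [12.3 14.1] s -32.4 -28.1
```

View pics/w5.png

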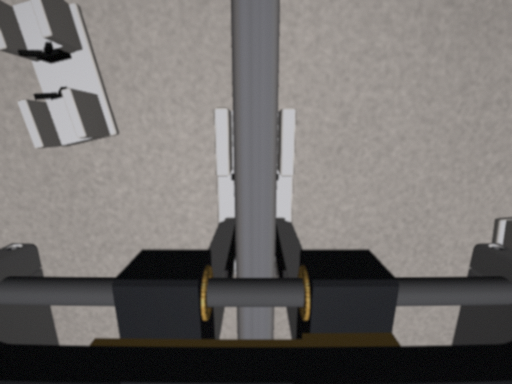

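View pics/m5side.png

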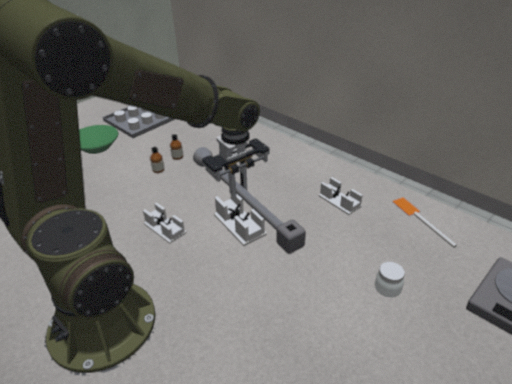

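In the wrist view the tube (columns 235–277) lies parallel between the dock's walls (216–295), 0.4 mm off their centre. I'll trim by 0.5 mm and lower to just above the rests.

```bash
python3 -m inch '{"grip":[-1,-1,-1,-1,-1,-1,-1,-1,-1,-1],"travel":[[-0.05,0.1,-0.5],[-0.05,0.1,-1.5],[-0.05,0.1,-2.7],[-0.05,0.1,-3.9],[-0.05,0.1,-5],[-0.05,0.1,-6],[-0.05,0.1,-6.8],[-0.05,0.1,-7.3],[-0.05,0.1,-7.5],[-0.05,0.1,-7.5]],"turn":[[0,0,0],[0,0,0],[0,0,0],[0,0,0],[0,0,0],[0,0,0],[0,0,0],[0,0,0],[0,0,0],[0,0,0]]}' 40
python3 meas.py 469.5 3.1 m6 12.1
python3 -m inch '{"grip":[-1,-1,-1,-1],"travel":[[0,0,-0.1],[0,0,-0.2],[0,0,-0.3],[0,0,-0.3]],"turn":[[0,0,0],[0,0,0],[0,0,0],[0,0,0]]}' 40
python3 -m inch '{"grip":[-1,-1],"travel":[[0,0,-0.05],[0,0,-0.05]],"turn":[[0,0,0],[0,0,0]]}' 40
```

```text
clock: 16.4
eef_pos: [469.2, 4.1, 46.3]
eef_rot: [3.14, 0.0, 1.361]
wrist_force: [-0.6, -0.0, -7.1]
finger_gap: 25.0
[469.2   4.1  46.3]
top 245 216 [2.74600e-01 1.00000e-04 6.43986e+01 4.10000e-03] tilt(bell up +) 0.24 1.74
side 281 16 [3.21500e-01 1.80000e-03 6.49693e+01 9.40000e-03] tilt(bell up +) 0.54 1.95
[[-0.57, -0.04, -7.11], [-0.21, -0.16, -7.8], [-0.13, 0.51, -7.06]] [[-0.061, 0.065, -0.032], [-0.013, 0.049, 0.051], [-0.049, 0.085, -0.01]]
clock: 17.0
eef_pos: [469.2, 4.1, 43.3]
eef_rot: [3.14, 0.0, 1.361]
wrist_force: [-0.1, 0.3, -7.5]
finger_gap: 25.3
clock: 17.25
eef_pos: [469.2, 4.1, 42.8]
eef_rot: [3.14, 0.0, 1.361]
wrist_force: [-0.4, -1.0, -7.6]
finger_gap: 25.0
```

```bash
python3 -m inch '{"grip":[-1,-1],"travel":[[0,0,-0.05],[0,0,-0.05]],"turn":[[0,0,0],[0,0,0]]}' 40
python3 -m inch '{"grip":[-1,-1],"travel":[[0,0,-0.05],[0,0,-0.05]],"turn":[[0,0,0],[0,0,0]]}' 40
python3 -m inch '{"grip":[-1,-1],"travel":[[0,0,-0.05],[0,0,-0.05]],"turn":[[0,0,0],[0,0,0]]}' 40
```

```text
clock: 17.5
eef_pos: [469.2, 4.1, 42.3]
eef_rot: [3.14, 0.0, 1.361]
wrist_force: [0.4, -0.2, -8.0]
finger_gap: 25.3
clock: 17.75
eef_pos: [469.3, 4.1, 41.8]
eef_rot: [3.14, 0.0, 1.361]
wrist_force: [-0.1, 0.7, -6.3]
finger_gap: 25.3
clock: 18.0
eef_pos: [469.5, 4.1, 41.6]
eef_rot: [3.139, -0.0, 1.36]
wrist_force: [-0.5, 1.0, -2.2]
finger_gap: 25.0
```

Contact: the load is passing to the rests. I'll go down a touch more, then reduce the grip and open gradually.

```bash
python3 -m inch '{"grip":[-1,-1],"travel":[[0,0,-0.05],[0,0,-0.05]],"turn":[[0,0,0],[0,0,0]]}' 20
python3 -m inch '{"grip":[-0.42,-0.38,-0.34,-0.3,-0.3],"travel":[[0,0,0],[0,0,0],[0,0,0],[0,0,0],[0,0,0]],"turn":[[0,0,0],[0,0,0],[0,0,0],[0,0,0],[0,0,0]]}' 20
python3 meas.py 469.5 3.1 m7 12.1
```

```text
clock: 18.25
eef_pos: [469.6, 4.1, 41.5]
eef_rot: [3.139, -0.0, 1.36]
wrist_force: [-3.3, 1.6, 6.1]
finger_gap: 25.7
clock: 18.88
eef_pos: [469.6, 4.1, 41.5]
eef_rot: [3.139, -0.0, 1.361]
wrist_force: [0.6, 0.4, 0.3]
finger_gap: 33.0
[469.6   4.1  41.5]
top 254 216 [7.86900e-01 1.00000e-04 5.96226e+01 3.90000e-03] tilt(bell up +) 0.22 2.24
side 299 13 [7.0520e-01 4.0000e-03 6.0733e+01 9.6000e-03] tilt(bell up +) 0.55 2.79
[[0.58, 0.42, 0.28], [-0.21, 1.16, 0.9], [0.25, 0.08, 1.2]] [[-0.051, 0.068, -0.09], [-0.116, 0.078, -0.016], [-0.041, 0.082, -0.043]]
```

Released with a 33 mm gap, and it stays level at axis height 60. I'll open and withdraw straight up.

```bash
python3 -m inch '{"grip":[0.3,0.6,0.6,0.6,0.6,0.6,0.6,0.6,0.6,0.6],"travel":[[0,0,0],[0,0,0],[0,0,0],[0,0,1],[0,0,3],[0,0,6],[0,0,10],[0,0,14],[0,0,18],[0,0,20]],"turn":[[0,0,0],[0,0,0],[0,0,0],[0,0,0],[0,0,0],[0,0,0],[0,0,0],[0,0,0],[0,0,0],[0,0,0]]}' 20
python3 - <<'E'
from tilt import *
for cam in ('top','side','wrist'):
    p,d=grab(cam,'f'+cam)
    s,t,z,P,S,T=tilt(cam,'f'+cam,469.5,3.1,12.05)
    m=(abs(z-60)<20)&(z>50)&(abs(t)<15); s,t,z=s[m],t[m],z[m]
    def f(p): return np.hypot(t-p[0]-p[1]*s,z-p[2]-p[3]*s)-13
    r=least_squares(f,[0,0,60,0],loss='soft_l1'); print(cam,(s<0).sum(),(s>0).sum(),r.x.round(4),np.degrees(r.x[[1,3]]).round(2),abs(r.fun).mean().round(2))
    k=(abs(T)<35)&(P[:,2]>35)&(P[:,2]<100);print('ends',S[k&(abs(S)<330)].min(),S[k&(abs(S)<330)].max())
print(manip.read_state()['eef_pos'],manip.read_state()['clock'])
E
```

```text
clock: 20.23
eef_pos: [469.8, 4.1, 244.4]
eef_rot: [3.136, -0.001, 1.361]
wrist_force: [-0.4, -0.3, -0.9]
finger_gap: 75.0
top 230 146 [5.12500e-01 1.10000e-03 5.95624e+01 9.00000e-04] [0.06 0.05] 1.65
ends -269.86688643933667 217.60062817070826
side 374 297 [2.59800e-01 1.00000e-03 5.98846e+01 1.90000e-03] [0.06 0.11] 1.27
ends -271.4340552588745 218.4577058278439
wrist 1346 2441 [ 2.66600e-01 -1.40000e-03  5.85575e+01  1.40000e-03] [-0.08  0.08] 0.6
ends -234.15544562631823 218.04656064183277
[469.7005058    4.07610386 242.22838096] 20.375
```

View pics/fside.png

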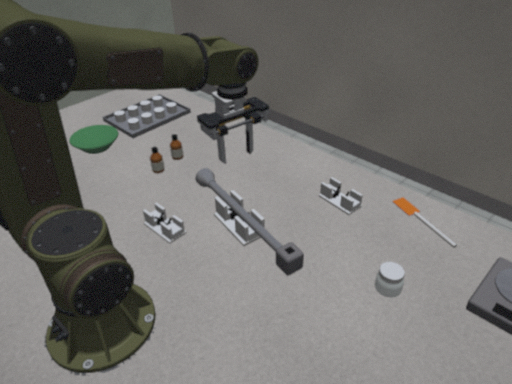

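View pics/fwrist.png

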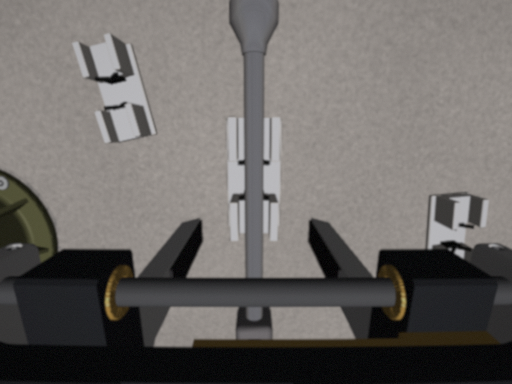

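The mixer lies along the channel of the large dock (tube at column 254, walls 228–281), level and at rest. The bottles and jar are where they were, and the gripper is clear. I'll let the arm settle, then hand in.

```bash
python3 -m inch '{"grip":[0.6,0.6],"travel":[[0,0,0],[0,0,0]],"turn":[[0,0,0],[0,0,0]]}' && python3 -c "
from cell import manip
print(manip.sign_off())"
```

```text
clock: 20.62
eef_pos: [469.4, 4.1, 241.4]
eef_rot: [3.139, -0.0, 1.361]
wrist_force: [-0.2, -0.5, 0.4]
finger_gap: 75.2
the job is handed in; nothing more can be done
None
```

The mixer is in the large white dock, resting level in both rests on its own, and I handed the job in at about 20.6 s with the gripper clear.

- **Balance point:** three small trial lifts put it about 28 mm from the tube's middle towards the bell, uncertain by about 5 mm. The largest tilt I measured was about 1.5°, in the trial lifts.
- **Carry and placing:** I carried it level (within 0.3°) with the tube axis about 139 mm up. I lowered the last few millimetres in half-millimetre steps until the rests took the weight, then released it.
- **Final checks:** all three cameras agree on the seated pose:
  - tilt about 0.1°
  - heading within about 0.1° of the channel
  - tube axis within 0.5 mm of my estimate of the channel's centre line
  - tube axis height 58.6–59.9 mm
  - tube's middle about 26 mm from the dock's middle
- **Bystanders:** the bottles and jar look unmoved in the last side picture; I did not remeasure them.
- **Disagreements:** the side and top cameras differed by about 1–2 mm on the dock's position, so I trimmed with the wrist view before lowering. Just before the fingers withdrew, the side camera read 0.55° of tilt where the top read 0.22°; with them clear, both read about 0.1°. Moment readings carried an offset of about −0.06 N m, so I checked them against the observed tilt.

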